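Swing out the prop leg of a bar rest and lay a tube on it

ROBOT

A 6-joint arm with a two-finger parallel gripper is mounted at the origin on the work surface; the furniture and walls round the work are solid. World frame = base frame: x ahead of the robot, y to its left, z up, the work surface at z = 0. Lengths are in m, angles in rad, forces in N, time in s.
With the tool pointing down it reaches from about 0.35 to 0.975 m from the base axis. Payload 4.9 kg.
Tool frame: the origin (TCP) lies at the very end of the fingers, on their centre line; the grasp point (between the pads) lies 19 mm behind it; z points along the fingers, y is the line along which they close (so a half turn about z gives the same grasp; the last joint's range is limited). The gripper opens to 85 mm and grips with 20 to 120 N. Pads are 22 mm wide; open, the fingers measure 114 mm over their backs; the gripper's body (76 mm by 85 mm) begins 54 mm behind the grasp point. The pads swing forward as they close: fully open they stand 13 mm farther back than shut.
Start: joints at [1.027, 0.053, 1.613, -0, 1.476, -0.119], TCP at [0.258, 0.569, 0.231] pointing down, gripper open.
Joint ranges: [-3.01, 3.01], [-1.01, 2.22], [0.06, 2.58], [-1.02, 4.17], [0.09, 2.62], [-3.14, 3.14]. Speed limits (rad/s): [2.57, 2.57, 3.14, 3.14, 3.14, 3.14].

INTERFACE

Orientations are given as a rotation vector (axis times angle).
In Python, from station import ctrl gives the robot as it stands. The module is installed in compiled form; this text tells all that it offers.
- The arm moves only by the tool jog_arm, never from a script. Its argument "steps" is a list of rows, each an object with "delta_rot": the turn, a rotation vector about the tool's x, y, z in degrees, a list of three; "linear": the shift along the tool's x, y, z in m, a list of three; "grip": the finger opening in m, from 0 to 0.0854. In form: [{"delta_rot": [rx, ry, rz], "linear": [x, y, z], "grip": grip}, ...]. A call has 1 to 10 rows; each row shifts and turns the commanded pose from where the row before left it, along the tool's axes as they then stand; what a row does not reach is not made up. A row lasts 1/10 s, in which the tool goes at most 50 mm and 8.59 degrees, less where a joint would pass 70% of its speed; a pose out of reach is approached as far as the arm can. A call with a gripper value outside its range is refused whole. The fingers move at their own pace and stop on an object; "newtons" is the grip in N (left out, the last holds). Time passes only in rows, so rows that do not move let the fingers close. It gives the time, the measured TCP pose, the force, the opening and the grip force at its end, in the units of the state.
- ctrl.get_obs(): the state, without advancing time (a new reading comes with each control period).
- ctrl.get_image(name): name is "side" or "top"; returns (picture, depth): 384x512x3 uint8, red, green, blue; 384x512 float32, m along the optical axis (not along the pixel's ray), 0 where there is no reading.
- ctrl.camera_info(name): a dict with "camera_matrix" (3x3 intrinsics, pixels), "distortion" ([k1, k2, p1, p2, k3] as OpenCV has them; the pictures are not rectified), "R" (3x3) and "t" (3): a world point X has camera coordinates R X + t. Camera axes: x right, y down, z forward; pixel columns grow to the right and rows downward; lengths in m; the calibration is good to about 2 mm. A picture is of the moment at which its call begins. camera_info takes no time and is no camera call.
- ctrl.finish_job(): hands the job in; it is judged then, once.
The state is a dict: "t": time; "q": joint angles; "dq": joint speeds; "effort": joint torques, N m; "tool_pos": TCP position; "tool_rot": TCP orientation; "contact_force": force on the tool from outside, world axes, zero at the start; "wrist_torque": the same for the moment, N m; "opening": finger opening in m; "grip_force": force on a finger pad.
Only numpy, scipy, OpenCV 4.12 (cv2) and the standard library are available. Lean on these libraries where they do the work, as an engineer would, in place of code of your own. Each camera call takes 0.05 s, during which the arm holds its last target. There are 200 camera calls.

TASK

Push the yellow prop leg of the folding bar rest round from its folded position, through the first resistance of its spring catch and on against its rubber stop, until the catch clicks up behind it and it stays out, never pushing on the leg with more than 20 newtons. Then lay the square tube on the rest, lying flat on both the fixed rest and the leg's rest between their brass pins and about centred between the two, and let go. Leave the other things on the table where they are.

Things in the scene. Friction and masses are not known exactly. Their poses are not given: they have to be found in the camera images.
- stand: Folding bar rest, fixed to the table: dark steel base plate 76 x 76 x 8 mm, grey post of 32 mm diameter with the leg's 36 mm hub on it, and on top the fixed rest pad. Origin: on the table, on the vertical hinge axis of the leg; z up. The folded leg points along the stand's +y and swings counter-clockwise seen from above, to about the stand's -x.
- prop_leg (a joint): Angle of the yellow prop leg about its vertical hinge, rad: 0 = folded, along the stand's +y; grows counter-clockwise seen from above. Starts from 0 to 0.25. The hinge has friction (1 to 2 N to move at the push point) and the leg stays where it is left. Its latched end is set by where the blue stop block was fixed and is not measured: anywhere from 1.40 to 1.64.
- leg_push (a point): Push point on the leg: middle of the upright trailing (clockwise) side of the bar, 66 mm out from the hinge, 47 mm above the table. The bar is 20 mm wide, 38 to 56 mm above the table, 122 mm long, with a foot under its end. It is free for closed fingers from 55 to 85 mm out, tips about 40 to 45 mm above the table. Axes: y out along the leg, push along -x.
- catch (a joint): Spring catch (steel pawl) in the blue stop block beside the stand, 70 mm from the hinge: how far it is pressed down, m. 0 = up, about 0.004 while the leg passes over it; back under 0.0015 with the leg over 1.36 rad = latched. From about 0.4 rad before the end it resists the leg with about 3 to 7 N at the push point: this is not yet the stop.
- hinge (a point): Point on the hinge axis, on the table. At the end of the swing the leg meets a black rubber buffer on the post of the blue stop block, 70 mm from the hinge; its place is not measured. It is sprung, about 6 N per mm at the push point. The leg must be pressed about 2 mm into it, about 11 to 14 N at the push point, until the catch clicks up; then, let go, the leg stays. Over 20 N on the leg spoils the run.
- stand_rest (a point): Centre of the top of the fixed rest pad, on the hinge axis, 68 mm above the table. The pad is 26 mm along the stand's x and 62 mm along its y; two brass guide pins of 6 mm diameter stand on it at y = +24.5 and -24.5 mm (43 mm clear between them) and rise 12 mm above it.
- leg_rest (a point): Centre of the top of the leg's rest pad, 110 mm from the hinge axis, 68 mm above the table; it moves with the leg (its y axis points out along the leg). The pad is 26 mm along the leg and 62 mm across; two brass pins like those of the fixed rest stand 24.5 mm to either side across the leg.
- tube: Dark square steel tube offcut, 30 x 30 mm, 160 mm long along its y axis, about 0.4 kg (0.27 to 0.55), lying on the table on the right. Origin: centre of its underside; z up. Laid on the rests its long axis runs along the leg.
- tube_mid (a point): Centre of the tube, 15 mm above its underside; 83 mm above the table when the tube lies on both rests.
- locking_pliers: Bystander: locking C pliers, 70 x 266 x 16 mm, lying.
- pipe_stub_1: Bystander: rusty pipe stub, 60 mm diameter and high, standing.
- steel_block_2: Bystander: dark steel packing block, 30 x 75 x 30 mm.
- c_clamp: Bystander: black C clamp, 156 x 102 x 16 mm, lying.
- nut: Bystander: brass-coloured hex nut, 33 x 29 x 14 mm.
- marker: Bystander: white paint marker, 138 mm long, 18 mm thick.
- tape: Bystander: yellow tape measure, 35 x 73 x 69 mm, on edge.

How it is judged:
On the way:
1. the prop leg is swung out and its catch has clicked up behind it (value of joint prop_leg above 1.36 rad and value of joint catch below 0.0015 m), for 0.2 s.
At the end, for the whole second after the job is handed in: The prop leg is latched out (angle over 1.36 rad with the catch back up, under 1.5 mm pressed) and the tube lies still on both rest pads, its centre 79 to 87 mm above the table and within 75 mm in plan of each of the two rest centres (all of step 1 and height (world z) of tube_mid between 0.079 and 0.087 m and horizontal distance between tube_mid and stand_rest below 0.075 m and horizontal distance between tube_mid and leg_rest below 0.075 m and contact force between tube and stand above 0.2 N and contact force between tube and prop_leg above 0.2 N and linear speed of tube below 0.02 m/s); the robot touches nothing.
It fails at once if the leg is pushed with more than 20 N (contact force between any of the fingers, the arm and prop_leg above 20 N).
It fails at once if one of the bystanders is moved by more than 3 cm (distance of any of locking_pliers, pipe_stub_1, steel_block_2, c_clamp, nut, marker, tape from where it was at the start of the episode above 0.03 m).
It also fails if it takes over 67 s, if anything falls off the work surface, if the arm or the gripper's body presses on something with over 40 N, if the wrist force passes 120 N, or if a joint passes its speed limit or range.

## Working session

There is one attempt and no reset: what is moved stays moved. The work goes in short steps, Python scripts to look and compute and a tool call to move; the robot and the scene stay as the last step left them, time stands still between calls to the robot, and variables do not carry over. Pictures are saved under pics/ and viewed, at most 10 in all, crops included, and the job is handed in when it is done.

Besides the shell and the picture viewer there is one more tool, called after "Emit:" as a command line: name --argument value ..., lists and objects as JSON in quotes. jog_arm: Moves the arm, as the interface text tells. Its arguments: {"type":"object","properties":{"steps":{"type":"array"},"newtons":{"type":"number"}},"required":["steps"]}

```bash
mkdir -p pics; cat > h.py <<'E'
import numpy as np, cv2
from station import ctrl
from scipy.spatial.transform import Rotation as R
def cloud(name):
    im,d=ctrl.get_image(name); c=ctrl.camera_info(name)
    K=np.array(c["camera_matrix"]);D=np.array(c["distortion"]);Rm=np.array(c["R"]);t=np.array(c["t"])
    v,u=np.mgrid[:384,:512]
    p=cv2.undistortPoints(np.stack([u,v],-1).reshape(-1,1,2).astype(np.float64),K,D).reshape(384,512,2)
    X=np.dstack([p*d[...,None],d])
    W=(X-t)@Rm
    W[d==0]=np.nan
    return im,W
E
python3 - <<'E'
from h import *
for n in("top","side"):
    im,W=cloud(n); np.savez(f"{n}0.npz",im=im,W=W)
    cv2.imwrite(f"pics/{n}0.png",cv2.resize(im[...,::-1],(800,600)))
o=ctrl.get_obs(); print(o["t"],o["tool_pos"],o["tool_rot"],o["contact_force"])
print(R.from_rotvec(o["tool_rot"]).as_matrix().round(3))
E
```

```text
0.1 [0.25729675 0.56896237 0.23017474] [-6.62127306e-01 -3.07042418e+00  2.77559910e-03] [ 0.78812518 -0.65974067  0.66763615]
[[-0.911  0.412 -0.001]
 [ 0.412  0.911 -0.002]
 [ 0.    -0.002 -1.   ]]
```

View pics/top0.png

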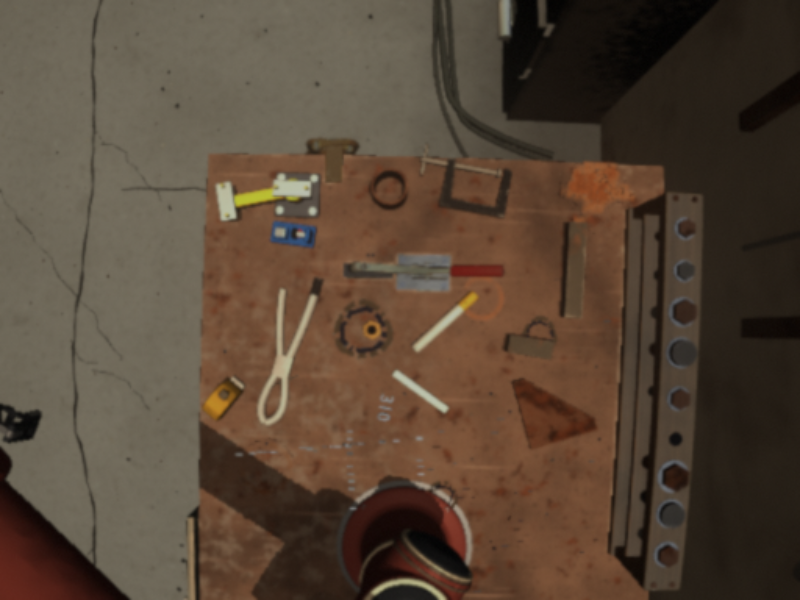

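View pics/side0.png

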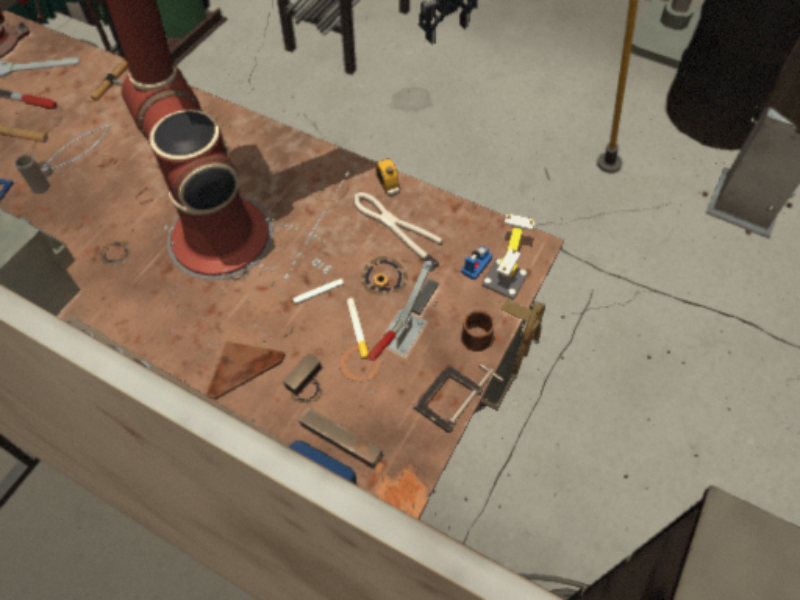

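The stand is at about (295,190) of the top view with its leg pointing left (+y), and the blue block is at (293,235). The tube is at (573,270), lying along x. Next I measure these from depth.

```bash
python3 - <<'E'
from h import *
for n in("top","side"):
    z=np.load(f"{n}0.npz");im,W=z["im"],z["W"]; hsv=cv2.cvtColor(im,cv2.COLOR_RGB2HSV)
    x,y,h=W[...,0],W[...,1],W[...,2]
    print(n,"table z",np.nanmedian(h[(x>.4)&(x<.6)&(y>-.2)&(y<.2)]))
    def rep(nm,m):
        P=W[m]; 
        if len(P)<8: print(nm,len(P));return
        (c,s,a)=cv2.minAreaRect(P[:,:2].astype(np.float32))
        print(nm,len(P),"rect",np.round(c,4),np.round(s,4),round(a,1),"mean",P.mean(0).round(4),"z",np.percentile(P[:,2],[5,50,95]).round(3))
    reg=(x>.4)&(x<.8)&(y>.08)&(y<.42)
    k=np.ones((3,3),np.uint8)
    white=reg&(hsv[...,1]<70)&(hsv[...,2]>130)&(h>.055)
    nl,l,st,_=cv2.connectedComponentsWithStats(white.astype(np.uint8))
    for i in range(1,nl): 
        if st[i,4]>15: rep("white",l==i)
    yel=reg&(hsv[...,0]>22)&(hsv[...,0]<35)&(hsv[...,1]>120)&(h>.03); rep("yellow",yel)
    blue=reg&(hsv[...,0]>100)&(hsv[...,0]<125)&(hsv[...,1]>120)&(h>.01); rep("blue",blue)
    tb=(y<-.2)&(y>-.36)&(x>.3)&(x<.75)&(h>.022)&(h<.04)
    nl,l,st,_=cv2.connectedComponentsWithStats(tb.astype(np.uint8))
    for i in range(1,nl): 
        if st[i,4]>60: rep("tube",l==i)
im=np.load("top0.npz")["im"]
cv2.imwrite("pics/c0.png",cv2.resize(im[95:170,125:215,::-1],(720,600),interpolation=cv2.INTER_CUBIC))
E
```

```text
top table z -0.0006353579932141884
white 223 rect [0.5948 0.1969] [0.0606 0.0248] 88.0 mean [0.5948 0.1959 0.0672] z [0.064 0.067 0.071]
white 211 rect [0.5713 0.3055] [0.0591 0.0268] 12.7 mean [0.571  0.304  0.0671] z [0.064 0.067 0.07 ]
yellow 228 rect [0.5819 0.2407] [0.0356 0.1049] 16.2 mean [0.5806 0.2535 0.0548] z [0.051 0.055 0.058]
blue 137 rect [0.5263 0.1998] [0.0683 0.0308] 82.9 mean [0.5246 0.1963 0.0198] z [0.011 0.014 0.053]
tube 748 rect [ 0.4782 -0.2732] [0.032  0.1596] 88.0 mean [ 0.4785 -0.2727  0.0298] z [0.025 0.03  0.034]
tube 167 rect [ 0.3453 -0.2194] [0.0391 0.0299] 81.9 mean [ 0.3458 -0.2193  0.03  ] z [0.026 0.03  0.034]
side table z -0.00044951803255306104
white 122 rect [0.5744 0.3052] [0.0612 0.0289] 14.0 mean [0.575  0.3026 0.0665] z [0.061 0.067 0.071]
white 125 rect [0.5973 0.196 ] [0.0615 0.0258] 88.8 mean [0.5981 0.1947 0.0672] z [0.063 0.067 0.071]
yellow 91 rect [0.5904 0.2429] [0.0223 0.1061] 17.0 mean [0.5861 0.2594 0.0564] z [0.052 0.056 0.06 ]
blue 122 rect [0.5374 0.1961] [0.0727 0.0298] 73.3 mean [0.5343 0.187  0.022 ] z [0.011 0.017 0.052]
tube 131 rect [ 0.3474 -0.2193] [0.0394 0.0313] 83.8 mean [ 0.3484 -0.2196  0.0286] z [0.025 0.029 0.033]
tube 616 rect [ 0.4795 -0.2745] [0.032  0.1613] 88.5 mean [ 0.482  -0.2752  0.029 ] z [0.025 0.029 0.033]
```

View pics/c0.png

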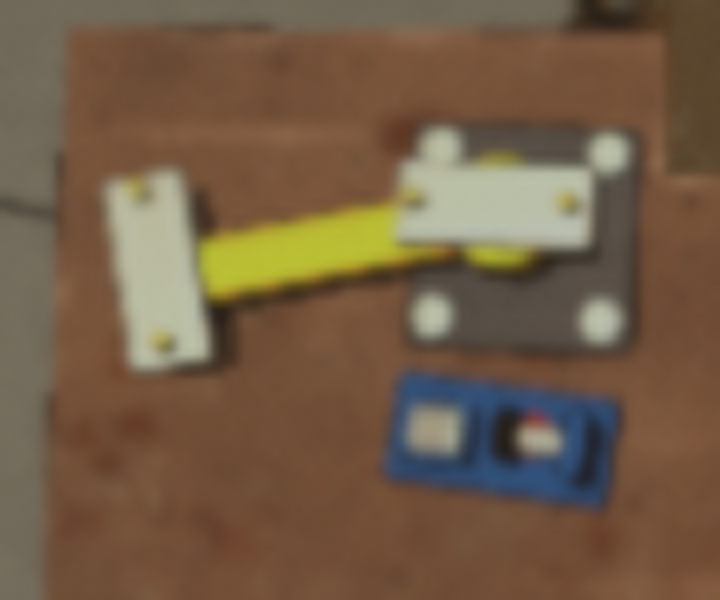

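The crop shows the leg in yellow from (200,265) to the hinge, its rest at (158,270), and the blue block at (500,440) with the pawl on its left.

Emit:
jog_arm --steps '[{"linear": [-0.0455,-0.0122,0.006],"delta_rot": [0,0,0],"grip": 0},{"linear": [-0.0455,-0.0122,0.006],"delta_rot": [0,0,0],"grip": 0},{"linear": [-0.0455,-0.0122,0.006],"delta_rot": [0,0,0],"grip": 0},{"linear": [-0.0455,-0.0122,0.006],"delta_rot": [0,0,0],"grip": 0},{"linear": [-0.0455,-0.0122,0.006],"delta_rot": [0,0,0],"grip": 0},{"linear": [-0.0455,-0.0122,0.006],"delta_rot": [0,0,0],"grip": 0},{"linear": [-0.0455,-0.0122,0.006],"delta_rot": [0,0,0],"grip": 0},{"linear": [-0.0455,-0.0122,0.006],"delta_rot": [0,0,0],"grip": 0},{"linear": [-0.0455,-0.0122,0.006],"delta_rot": [0,0,0],"grip": 0},{"linear": [-0.0455,-0.0122,0.006],"delta_rot": [0,0,0],"grip": 0}]'

```text
t: 1.1
tool_pos: [0.6228, 0.2692, 0.1704]
tool_rot: [-0.662, -3.07, 0.001]
contact_force: [0.2, 0.0, -0.5]
opening: -0.0003
grip_force: 0.0
```

Emit:
jog_arm --steps '[{"linear": [0,0,0],"delta_rot": [0,0,7.7],"grip": 0},{"linear": [0,0,0],"delta_rot": [0,0,7.7],"grip": 0},{"linear": [0,0,0],"delta_rot": [0,0,7.7],"grip": 0},{"linear": [0,0,0],"delta_rot": [0,0,7.7],"grip": 0},{"linear": [0,0,0],"delta_rot": [0,0,7.7],"grip": 0},{"linear": [0,0,0],"delta_rot": [0,0,7.7],"grip": 0},{"linear": [0,0,0],"delta_rot": [0,0,7.7],"grip": 0},{"linear": [0,0,0],"delta_rot": [0,0,0],"grip": 0}]'

```text
t: 1.9
tool_pos: [0.6215, 0.2706, 0.1706]
tool_rot: [-1.981, -2.437, 0.002]
contact_force: [-0.2, 0.0, -0.5]
opening: -0.0002
grip_force: 0.0
```

```bash
cat > s.py <<'E'
from h import *
H=np.array([.596,.1955])
o=ctrl.get_obs();p=np.array(o["tool_pos"]);M=R.from_rotvec(o["tool_rot"]).as_matrix()
d=p[:2]-H; yaw=np.arctan2(M[1,0],M[0,0])
print("t",round(o["t"],2),p.round(4),"tool x az",np.degrees(yaw).round(2),"out",(d@M[:2,0]).round(4),"side",(d@M[:2,1]).round(4),"tilt",M[:2,2].round(4))
F=np.array(o["contact_force"]);print("F world",F.round(2),"F tool",(M.T@F).round(2),"open",o["opening"])
E
python3 s.py
```

```text
t 1.9 [0.6215 0.2706 0.1706] tool x az 101.77 out 0.0683 side 0.0403 tilt [-0.0011 -0.0004]
F world [-0.16  0.02 -0.49] F tool [ 0.05 -0.16  0.49] open -0.00022700511900228655
```

Emit:
jog_arm --steps '[{"linear": [0,0,0.032],"delta_rot": [0,0,0],"grip": 0},{"linear": [0,0,0.032],"delta_rot": [0,0,0],"grip": 0},{"linear": [0,0,0.032],"delta_rot": [0,0,0],"grip": 0},{"linear": [0,0,0.031],"delta_rot": [0,0,0],"grip": 0},{"linear": [0,-0.003,0],"delta_rot": [0,0,0],"grip": 0},{"linear": [0,-0.003,0],"delta_rot": [0,0,0],"grip": 0},{"linear": [0,0,0],"delta_rot": [0,0,0],"grip": 0}]'

```text
t: 2.6
tool_pos: [0.617, 0.27, 0.0467]
tool_rot: [1.98, 2.437, 0.004]
contact_force: [-0.3, -0.7, 0.9]
opening: -0.0
grip_force: 0.0
```

Emit:
jog_arm --steps '[{"linear": [0,-0.002,0],"delta_rot": [0,0,0],"grip": 0},{"linear": [0,-0.002,0],"delta_rot": [0,0,0],"grip": 0},{"linear": [0,-0.002,0],"delta_rot": [0,0,0],"grip": 0},{"linear": [0,-0.002,0],"delta_rot": [0,0,0],"grip": 0}]'

```text
t: 3.0
tool_pos: [0.6082, 0.268, 0.0449]
tool_rot: [1.982, 2.437, 0.001]
contact_force: [-0.5, 0.2, -0.3]
opening: -0.0001
grip_force: 0.0
```

Emit:
jog_arm --steps '[{"linear": [0,-0.002,0],"delta_rot": [0,0,0],"grip": 0},{"linear": [0,-0.002,0],"delta_rot": [0,0,0],"grip": 0},{"linear": [0,-0.002,0],"delta_rot": [0,0,0],"grip": 0}]'

```text
t: 3.3
tool_pos: [0.6027, 0.267, 0.0446]
tool_rot: [1.982, 2.437, 0.003]
contact_force: [1.9, 2.7, -0.4]
opening: -0.0004
grip_force: 1.0
```

```bash
python3 s.py
```

```text
t 3.3 [0.6027 0.267  0.0446] tool x az 101.76 out 0.0687 side 0.0211 tilt [0.0014 0.0009]
F world [ 1.87  2.7  -0.35] F tool [2.26 2.38 0.36] open -0.00042402530482352744
```

Emit:
jog_arm --steps '[{"linear": [0.0005,-0.0018,0.0005],"delta_rot": [0,0,-1.5],"grip": 0},{"linear": [0.001,-0.0036,0.0005],"delta_rot": [0,0,-3],"grip": 0},{"linear": [0.001,-0.0036,0.0005],"delta_rot": [0,0,-3],"grip": 0},{"linear": [0.001,-0.0036,0],"delta_rot": [0,0,-3],"grip": 0}]'

```text
t: 3.7
tool_pos: [0.5897, 0.2668, 0.0434]
tool_rot: [1.746, 2.61, 0.002]
contact_force: [2.0, 2.3, 1.6]
opening: 0.0002
grip_force: 1.1
```

```bash
python3 s.py
```

```text
t 3.7 [0.5897 0.2668 0.0434] tool x az 112.45 out 0.0683 side 0.0214 tilt [0.0015 0.0002]
F world [2.01 2.31 1.57] F tool [ 1.37  2.74 -1.56] open 0.00016565874975431812
```

Works well; continue the arc.

Emit:
jog_arm --steps '[{"linear": [0.001,-0.0036,0],"delta_rot": [0,0,-3],"grip": 0},{"linear": [0.001,-0.0036,0],"delta_rot": [0,0,-3],"grip": 0},{"linear": [0.001,-0.0036,0],"delta_rot": [0,0,-3],"grip": 0},{"linear": [0.001,-0.0036,0],"delta_rot": [0,0,-3],"grip": 0},{"linear": [0.001,-0.0036,0],"delta_rot": [0,0,-3],"grip": 0},{"linear": [0.001,-0.0036,0],"delta_rot": [0,0,-3],"grip": 0},{"linear": [0.001,-0.0036,0],"delta_rot": [0,0,-3],"grip": 0},{"linear": [0.001,-0.0036,0],"delta_rot": [0,0,-3],"grip": 0},{"linear": [0.001,-0.0036,0],"delta_rot": [0,0,-3],"grip": 0},{"linear": [0.001,-0.0036,0],"delta_rot": [0,0,-3],"grip": 0}]'

```text
t: 4.7
tool_pos: [0.555, 0.2538, 0.0432]
tool_rot: [1.011, 2.973, 0.001]
contact_force: [1.8, 1.0, 0.1]
opening: -0.0
grip_force: 1.0
```

```bash
python3 s.py
```

```text
t 4.7 [0.555  0.2538 0.0432] tool x az 142.46 out 0.0681 side 0.0213 tilt [0.0015 0.0001]
F world [1.83 1.04 0.14] F tool [-0.81  1.94 -0.13] open -2.530690505137724e-06
```

Emit:
jog_arm --steps '[{"linear": [0.0005,-0.0018,0],"delta_rot": [0,0,-1.5],"grip": 0},{"linear": [0.0005,-0.0018,0],"delta_rot": [0,0,-1.5],"grip": 0},{"linear": [0.0005,-0.0018,0],"delta_rot": [0,0,-1.5],"grip": 0},{"linear": [0.0005,-0.0018,0],"delta_rot": [0,0,-1.5],"grip": 0},{"linear": [0.0005,-0.0018,0],"delta_rot": [0,0,-1.5],"grip": 0}]'

```text
t: 5.2
tool_pos: [0.5482, 0.2486, 0.0432]
tool_rot: [0.816, 3.032, 0.004]
contact_force: [5.0, 5.4, -1.4]
opening: -0.0
grip_force: 3.1
```

Emit:
jog_arm --steps '[{"linear": [0.0005,-0.0018,0],"delta_rot": [0,0,-1.5],"grip": 0},{"linear": [0.0005,-0.0018,0],"delta_rot": [0,0,-1.5],"grip": 0},{"linear": [0.0005,-0.0018,0],"delta_rot": [0,0,-1.5],"grip": 0},{"linear": [0.0005,-0.0018,0],"delta_rot": [0,0,-1.5],"grip": 0},{"linear": [0.0005,-0.0018,0],"delta_rot": [0,0,-1.5],"grip": 0}]'

```text
t: 5.7
tool_pos: [0.5424, 0.2427, 0.0433]
tool_rot: [0.616, 3.077, 0.007]
contact_force: [6.9, 8.9, -3.7]
opening: -0.0001
grip_force: 5.2
```

Emit:
jog_arm --steps '[{"linear": [0.0005,-0.0018,0],"delta_rot": [0,0,-1.5],"grip": 0},{"linear": [0.0005,-0.0018,0],"delta_rot": [0,0,-1.5],"grip": 0},{"linear": [0.0005,-0.0018,0],"delta_rot": [0,0,-1.5],"grip": 0},{"linear": [0.0005,-0.0018,0],"delta_rot": [0,0,-1.5],"grip": 0}]'

```text
t: 6.1
tool_pos: [0.5372, 0.2359, 0.0432]
tool_rot: [0.454, 3.107, 0.004]
contact_force: [3.3, 5.4, -0.4]
opening: 0.0002
grip_force: 2.8
```

```bash
python3 s.py
```

```text
t 6.1 [0.5372 0.2359 0.0432] tool x az 163.37 out 0.0679 side 0.0218 tilt [0.0017 0.0021]
F world [ 3.31  5.39 -0.39] F tool [-1.63  6.11  0.4 ] open 0.00023759732875003184
```

Emit:
jog_arm --steps '[{"linear": [0.0002,-0.0009,0],"delta_rot": [0,0,-0.75],"grip": 0},{"linear": [0.0002,-0.0009,0],"delta_rot": [0,0,-0.75],"grip": 0},{"linear": [0.0002,-0.0009,0],"delta_rot": [0,0,-0.75],"grip": 0}]'

```text
t: 6.4
tool_pos: [0.5357, 0.2335, 0.0432]
tool_rot: [0.394, 3.116, 0.004]
contact_force: [3.2, 5.0, -0.6]
opening: 0.0001
grip_force: 2.8
```

Emit:
jog_arm --steps '[{"linear": [0.0002,-0.0009,0],"delta_rot": [0,0,-0.75],"grip": 0},{"linear": [0.0002,-0.0009,0],"delta_rot": [0,0,-0.75],"grip": 0}]'

```text
t: 6.6
tool_pos: [0.5348, 0.2319, 0.0432]
tool_rot: [0.353, 3.121, 0.004]
contact_force: [4.1, 5.4, 0.1]
opening: 0.0005
grip_force: 2.9
```

```bash
python3 s.py
```

```text
t 6.6 [0.5348 0.2319 0.0432] tool x az 167.09 out 0.0678 side 0.0218 tilt [0.0012 0.0023]
F world [4.11 5.36 0.08] F tool [-2.81  6.15 -0.06] open 0.0005041700141335366
```

Emit:
jog_arm --steps '[{"linear": [0.0002,-0.0009,0],"delta_rot": [0,0,-0.75],"grip": 0},{"linear": [0.0002,-0.0009,0],"delta_rot": [0,0,-0.75],"grip": 0}]'

```text
t: 6.8
tool_pos: [0.534, 0.2305, 0.0432]
tool_rot: [0.312, 3.125, 0.005]
contact_force: [3.1, 6.2, -0.1]
opening: 0.0001
grip_force: 3.7
```

Emit:
jog_arm --steps '[{"linear": [0.0002,-0.0009,0],"delta_rot": [0,0,-0.75],"grip": 0}]'

```text
t: 6.9
tool_pos: [0.5337, 0.23, 0.0432]
tool_rot: [0.292, 3.127, 0.006]
contact_force: [2.9, 8.7, -0.5]
opening: 0.0002
grip_force: 4.4
```

Emit:
jog_arm --steps '[{"linear": [0.0002,-0.0009,0],"delta_rot": [0,0,-0.75],"grip": 0}]'

```text
t: 7.0
tool_pos: [0.5334, 0.2296, 0.0432]
tool_rot: [0.272, 3.128, 0.008]
contact_force: [4.3, 10.3, -1.5]
opening: 0.0
grip_force: 5.3
```

```bash
python3 s.py
```

```text
t 7.0 [0.5334 0.2296 0.0432] tool x az 170.07 out 0.0675 side 0.0228 tilt [0.0018 0.0048]
F world [ 4.35 10.3  -1.51] F tool [-2.51 10.89  1.57] open 1.4802237194455793e-05
```

Emit:
jog_arm --steps '[{"linear": [0.0001,-0.0005,0],"delta_rot": [0,0,-0.3],"grip": 0}]'

```text
t: 7.1
tool_pos: [0.5333, 0.2295, 0.0433]
tool_rot: [0.264, 3.129, 0.009]
contact_force: [4.1, 10.4, -1.0]
opening: 0.0004
grip_force: 5.5
```

Emit:
jog_arm --steps '[{"linear": [0.0001,-0.0005,0],"delta_rot": [0,0,-0.3],"grip": 0}]'

```text
t: 7.2
tool_pos: [0.5332, 0.2293, 0.0433]
tool_rot: [0.256, 3.129, 0.01]
contact_force: [3.5, 12.5, -2.0]
opening: 0.0001
grip_force: 6.0
```

```bash
python3 s.py
```

```text
t 7.2 [0.5332 0.2293 0.0433] tool x az 170.65 out 0.0675 side 0.0231 tilt [0.0023 0.006 ]
F world [ 3.54 12.47 -1.99] F tool [-1.47 12.87  2.07] open 8.544459454341949e-05
```

Emit:
jog_arm --steps '[{"linear": [0,-0.0005,0],"delta_rot": [0,0,0],"grip": 0}]'

```text
t: 7.3
tool_pos: [0.5331, 0.229, 0.0433]
tool_rot: [0.256, 3.129, 0.011]
contact_force: [4.8, 11.9, -2.6]
opening: 0.0
grip_force: 6.4
```

Emit:
jog_arm --steps '[{"linear": [0,-0.0004,0],"delta_rot": [0,0,0],"grip": 0}]'

```text
t: 7.4
tool_pos: [0.5331, 0.2289, 0.0433]
tool_rot: [0.256, 3.129, 0.011]
contact_force: [3.8, 14.5, -2.1]
opening: -0.0001
grip_force: 6.9
```

```bash
python3 s.py
```

```text
t 7.4 [0.5331 0.2289 0.0433] tool x az 170.63 out 0.0675 side 0.0227 tilt [0.0026 0.0071]
F world [ 3.76 14.47 -2.09] F tool [-1.35 14.88  2.2 ] open -0.00011970564787825856
```

Emit:
jog_arm --steps '[{"linear": [0,-0.0004,0],"delta_rot": [0,0,0],"grip": 0}]'

```text
t: 7.5
tool_pos: [0.5329, 0.2283, 0.0432]
tool_rot: [0.256, 3.129, 0.011]
contact_force: [4.5, 13.0, -1.5]
opening: 0.0002
grip_force: 6.6
```

Emit:
jog_arm --steps '[{"linear": [0,0,0],"delta_rot": [0,0,0],"grip": 0}]'

```text
t: 7.6
tool_pos: [0.5329, 0.2283, 0.0433]
tool_rot: [0.256, 3.129, 0.011]
contact_force: [3.8, 12.8, -1.6]
opening: 0.0003
grip_force: 6.3
```

```bash
python3 s.py
```

```text
t 7.6 [0.5329 0.2283 0.0433] tool x az 170.64 out 0.0676 side 0.0221 tilt [0.0023 0.0066]
F world [ 3.83 12.82 -1.63] F tool [-1.7  13.26  1.72] open 0.0002613382006382386
```

The force dropped while the leg advanced, so the catch probably clicked. I back off and check.

Emit:
jog_arm --steps '[{"linear": [0,0.001,0],"delta_rot": [0,0,0],"grip": 0},{"linear": [0,0.001,0],"delta_rot": [0,0,0],"grip": 0},{"linear": [0,0.001,0],"delta_rot": [0,0,0],"grip": 0}]'

```text
t: 7.9
tool_pos: [0.5329, 0.229, 0.0431]
tool_rot: [0.255, 3.131, 0.002]
contact_force: [2.2, 2.1, 1.2]
opening: 0.0003
grip_force: 1.3
```

Emit:
jog_arm --steps '[{"linear": [0,0.005,0],"delta_rot": [0,0,0],"grip": 0},{"linear": [0,0.008,0],"delta_rot": [0,0,0],"grip": 0},{"linear": [0,0.008,0],"delta_rot": [0,0,0],"grip": 0},{"linear": [0,0,-0.04],"delta_rot": [0,0,0],"grip": 0},{"linear": [0,0,-0.045],"delta_rot": [0,0,0],"grip": 0},{"linear": [0,0.0,-0.045],"delta_rot": [0,0,0],"grip": 0},{"linear": [0,0.04,0],"delta_rot": [0,0,0],"grip": 0.06},{"linear": [0,0.04,0],"delta_rot": [0,0,0],"grip": 0.06}]'

```text
t: 8.7
tool_pos: [0.5508, 0.3291, 0.1759]
tool_rot: [0.259, 3.127, 0.003]
contact_force: [-0.4, -0.5, -0.3]
opening: 0.0281
grip_force: 0.0
```

```bash
python3 s.py; cat > leg.py <<'E'
from h import *
for n in("top","side"):
    im,W=cloud(n); hsv=cv2.cvtColor(im,cv2.COLOR_RGB2HSV); x,y,h=W[...,0],W[...,1],W[...,2]
    reg=(x>.42)&(x<.72)&(y>.08)&(y<.42)
    def rep(nm,P):
        c,s,a=cv2.minAreaRect(P[:,:2].astype(np.float32)); print(n,nm,len(P),np.round(c,4),np.round(s,4),round(a,1),P.mean(0).round(4))
    w=reg&(hsv[...,1]<70)&(hsv[...,2]>130)&(h>.055)&(h<.085)
    nl,l,st,_=cv2.connectedComponentsWithStats(w.astype(np.uint8))
    for i in range(1,nl):
        if st[i,4]>30: rep("white",W[l==i])
    yl=reg&(hsv[...,0]>22)&(hsv[...,0]<35)&(hsv[...,1]>120)&(h>.045)&(h<.062)&(x<.575); 
    if yl.sum()>10: rep("yellow",W[yl])
    cv2.imwrite(f"pics/{n}1.png",im[...,::-1])
a=cv2.imread("pics/top1.png")[95:185,125:215];b=cv2.imread("pics/side1.png")[125:195,280:360]
cv2.imwrite("pics/c1.png",np.hstack([cv2.resize(k,(400,400),interpolation=2) for k in(a,b)]))
E
python3 leg.py
```

```text
t 8.7 [0.5508 0.3291 0.1759] tool x az 170.52 out 0.0666 side 0.1243 tilt [0.0042 0.0016]
F world [-0.37 -0.48 -0.34] F tool [ 0.28 -0.53  0.34] open 0.02809722924126121
top white 230 [0.5951 0.1976] [0.0263 0.0618] 0.0 [0.5945 0.1966 0.067 ]
top white 232 [0.4867 0.2108] [0.0624 0.0254] 83.1 [0.4858 0.2092 0.0671]
top yellow 238 [0.5383 0.2031] [0.0218 0.0763] 82.3 [0.5378 0.2033 0.0548]
side white 124 [0.4886 0.2103] [0.0633 0.0281] 83.6 [0.489  0.2088 0.0673]
side white 128 [0.5976 0.1962] [0.0593 0.0258] 88.5 [0.5981 0.1956 0.0674]
side yellow 122 [0.5371 0.2022] [0.0264 0.0746] 86.8 [0.5383 0.2031 0.0548]
```

View pics/c1.png

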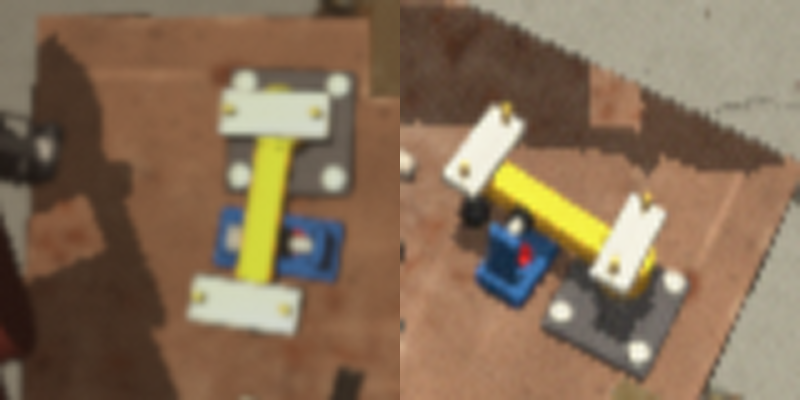

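```bash
python3 - <<'E'
from h import *
z=np.load("top0.npz")
cur=cloud("top")
for im,W in((z["im"],z["W"]),cur):
    hsv=cv2.cvtColor(im,cv2.COLOR_RGB2HSV);x,y,h=W[...,0],W[...,1],W[...,2]
    m=(x>.50)&(x<.56)&(y>.205)&(y<.235)&(hsv[...,1]<90)&(hsv[...,2]>110)&(h>.01)
    m=m&(W[...,2]<.05)
    P=W[m];print(len(P),P.min(0).round(4),P.max(0).round(4),"median z",np.median(P[:,2]).round(4),np.sort(P[:,2])[::3].round(3))
im=cur[0]
cv2.imwrite("pics/c2.png",cv2.resize(im[135:165,165:205,::-1],(640,480),interpolation=2))
E
```

```text
42 [0.5195 0.2111 0.0258] [0.5361 0.2305 0.0394] median z 0.0318 [0.026 0.026 0.028 0.029 0.03  0.031 0.031 0.032 0.033 0.034 0.034 0.035
 0.035 0.038]
33 [0.5175 0.2205 0.0121] [0.5457 0.234  0.0346] median z 0.0278 [0.012 0.025 0.026 0.027 0.027 0.028 0.029 0.029 0.031 0.032 0.032]
```

View pics/c2.png

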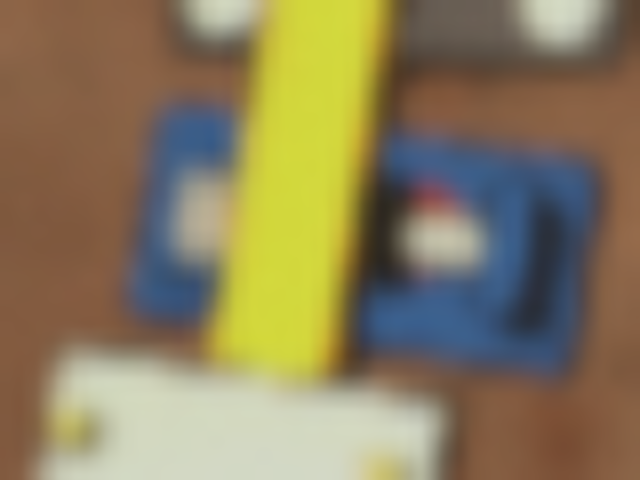

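The pawl ((200,220) in the crop) shows half-covered at the leg's trailing side. I compare its height over the same strip before and now.

```bash
python3 - <<'E'
from h import *
z=np.load("top0.npz")
S=[(z["im"],z["W"])]+[cloud("top") for _ in range(4)]
for im,W in S:
    hsv=cv2.cvtColor(im,cv2.COLOR_RGB2HSV);x,y,h=W[...,0],W[...,1],W[...,2]
    m=(hsv[...,1]<90)&(hsv[...,2]>110)&(x>.519)&(x<.537)
    print([(int(k.sum()),h[k].mean().round(4)) for k in (m&(y>a)&(y<a+.004)&(h>.015)&(h<.05) for a in (.210,.214,.218,.222,.226,.230))])
E
```

```text
[(8, np.float64(0.0327)), (8, np.float64(0.0353)), (8, np.float64(0.0341)), (8, np.float64(0.0294)), (8, np.float64(0.0289)), (2, np.float64(0.0279))]
[(0, np.float64(nan)), (0, np.float64(nan)), (5, np.float64(0.0315)), (10, np.float64(0.031)), (8, np.float64(0.0284)), (5, np.float64(0.025))]
[(0, np.float64(nan)), (0, np.float64(nan)), (2, np.float64(0.0283)), (11, np.float64(0.0298)), (8, np.float64(0.028)), (6, np.float64(0.0262))]
[(0, np.float64(nan)), (0, np.float64(nan)), (6, np.float64(0.0308)), (9, np.float64(0.0291)), (7, np.float64(0.0285)), (6, np.float64(0.0274))]
[(0, np.float64(nan)), (0, np.float64(nan)), (6, np.float64(0.0318)), (9, np.float64(0.0299)), (7, np.float64(0.0283)), (6, np.float64(0.0248))]<stdin>:7: RuntimeWarning: Mean of empty slice.
  ret = ret.dtype.type(ret / rcount)
```

Emit:
jog_arm --steps '[{"linear": [-0.0022,-0.0467,0],"delta_rot": [0,0,0],"grip": 0.06},{"linear": [-0.0022,-0.0467,0],"delta_rot": [0,0,0],"grip": 0.06},{"linear": [-0.0022,-0.0467,0],"delta_rot": [0,0,0],"grip": 0.06},{"linear": [-0.0022,-0.0467,0],"delta_rot": [0,0,0],"grip": 0.06},{"linear": [-0.0022,-0.0467,0],"delta_rot": [0,0,0],"grip": 0.06},{"linear": [-0.0022,-0.0467,0],"delta_rot": [0,0,0],"grip": 0.06},{"linear": [-0.0022,-0.0467,0],"delta_rot": [0,0,0],"grip": 0.06},{"linear": [-0.0022,-0.0467,0],"delta_rot": [0,0,0],"grip": 0.06},{"linear": [-0.0022,-0.0467,0],"delta_rot": [0,0,0],"grip": 0.06},{"linear": [0,0,0],"delta_rot": [0,0,-7.5],"grip": 0.06}]'

```text
t: 10.05
tool_pos: [0.499, -0.0953, 0.1729]
tool_rot: [-0.059, -3.141, 0.003]
contact_force: [0.3, 0.6, -0.0]
opening: 0.0604
grip_force: 0.0
```

```bash
python3 - <<'E'
from h import *
W=np.load("top0.npz")["W"];x,y,h=W[...,0],W[...,1],W[...,2]
for a in np.arange(-.46,-.28,.02):
    k=(x>.33)&(x<.62)&(y>a)&(y<a+.02); print(a.round(2),np.nanpercentile(h[k],[50,98]).round(3) if k.any() else None)
o=ctrl.get_obs();p=np.array(o["tool_pos"]);M=R.from_rotvec(o["tool_rot"]).as_matrix()
print(p,o["opening"],np.degrees(np.arctan2(M[1,0],M[0,0])),"tool delta",M.T@(np.array([.4787,-.2738,.024])-p))
E
```

```text
-0.46 None
-0.44 [0.18  0.183]
-0.42 [0.181 0.198]
-0.4 [0.178 0.198]
-0.38 [0.075 0.184]
-0.36 [-0.001  0.005]
-0.34 [-0.001  0.005]
-0.32 [-0.     0.005]
-0.3 [0.002 0.033]
[ 0.49898936 -0.09529254  0.17293174] 0.06043827883082986 177.83914609430687 tool delta [ 0.01354587 -0.17885605  0.14927912]
```

Emit:
jog_arm --steps '[{"linear": [0.0034,-0.0447,0],"delta_rot": [0,0,0],"grip": 0.06},{"linear": [0.0034,-0.0447,0],"delta_rot": [0,0,0],"grip": 0.06},{"linear": [0.0034,-0.0447,0],"delta_rot": [0,0,0],"grip": 0.06},{"linear": [0.0034,-0.0447,0],"delta_rot": [0,0,0],"grip": 0.06},{"linear": [0,0,0.045],"delta_rot": [0,0,0],"grip": 0.06},{"linear": [0,0,0.045],"delta_rot": [0,0,0],"grip": 0.06},{"linear": [0,0,0.03],"delta_rot": [0,0,0],"grip": 0.06},{"linear": [0,0,0],"delta_rot": [0,0,0],"grip": 0.06}]'

```text
t: 10.85
tool_pos: [0.4763, -0.2661, 0.0472]
tool_rot: [-0.054, -3.132, -0.01]
contact_force: [-1.5, 0.4, -0.5]
opening: 0.06
grip_force: 0.0
```

```bash
python3 - <<'E'
from h import *
o=ctrl.get_obs();p=np.array(o["tool_pos"]);M=R.from_rotvec(o["tool_rot"]).as_matrix()
print(p,o["opening"],np.degrees(np.arctan2(M[1,0],M[0,0])),"tool delta",M.T@(np.array([.4787,-.2738,.008])-p),o["contact_force"])
E
```

```text
[ 0.47625064 -0.26605736  0.04720309] 0.05997378933958039 178.01667189382795 tool delta [-0.00308432 -0.00790294  0.03912621] [-1.53707947  0.36072499 -0.52238555]
```

Emit:
jog_arm --steps '[{"linear": [-0.003,-0.0075,0],"delta_rot": [0,0,0],"grip": 0.06},{"linear": [0,0,0.015],"delta_rot": [0,0,0],"grip": 0.06},{"linear": [0,0,0.015],"delta_rot": [0,0,0],"grip": 0.06},{"linear": [0,0,0.008],"delta_rot": [0,0,0],"grip": 0.06},{"linear": [0,0,0],"delta_rot": [0,0,0],"grip": 0.06}]'

```text
t: 11.35
tool_pos: [0.4825, -0.2748, 0.013]
tool_rot: [-0.051, -3.138, -0.003]
contact_force: [-0.3, 1.4, -0.7]
opening: 0.0597
grip_force: 0.0
```

Emit:
jog_arm --steps '[{"linear": [0,0,0],"delta_rot": [0,0,0],"grip": 0.045},{"linear": [0,0,0],"delta_rot": [0,0,0],"grip": 0.02},{"linear": [0,0,0],"delta_rot": [0,0,0],"grip": 0.02},{"linear": [0,0,0],"delta_rot": [0,0,0],"grip": 0.02},{"linear": [0,0,0],"delta_rot": [0,0,0],"grip": 0.02}]' --newtons 60

```text
t: 11.85
tool_pos: [0.4843, -0.2761, 0.0157]
tool_rot: [0.052, 3.14, -0.001]
contact_force: [0.3, -0.2, 3.2]
opening: 0.0285
grip_force: 62.6
```

Emit:
jog_arm --steps '[{"linear": [0,0,0],"delta_rot": [0,0,0],"grip": 0.05},{"linear": [0,0,0],"delta_rot": [0,0,0],"grip": 0.05},{"linear": [0.005,0.001,0.004],"delta_rot": [0,0,0],"grip": 0.05},{"linear": [0,0,0.004],"delta_rot": [0,0,0],"grip": 0.05},{"linear": [0,0,0],"delta_rot": [0,0,0],"grip": 0.05},{"linear": [0,0,0],"delta_rot": [0,0,0],"grip": 0.02},{"linear": [0,0,0],"delta_rot": [0,0,0],"grip": 0.02},{"linear": [0,0,0],"delta_rot": [0,0,0],"grip": 0.02},{"linear": [0,0,0],"delta_rot": [0,0,0],"grip": 0.02},{"linear": [0,0,0],"delta_rot": [0,0,0],"grip": 0.02}]' --newtons 60

```text
t: 12.85
tool_pos: [0.4788, -0.2748, 0.007]
tool_rot: [0.052, 3.141, -0.001]
contact_force: [-0.1, -0.9, -0.9]
opening: 0.0292
grip_force: 61.0
```

Emit:
jog_arm --steps '[{"linear": [0,0,-0.02],"delta_rot": [0,0,0],"grip": 0.02},{"linear": [0,0,-0.04],"delta_rot": [0,0,0],"grip": 0.02},{"linear": [0,0,-0.045],"delta_rot": [0,0,0],"grip": 0.02},{"linear": [0,0,-0.035],"delta_rot": [0,0,0],"grip": 0.02},{"linear": [0,0,0],"delta_rot": [0,0,0],"grip": 0.02},{"linear": [0,0,0],"delta_rot": [0,0,0],"grip": 0.02}]'

```text
t: 13.45
tool_pos: [0.4785, -0.2745, 0.1466]
tool_rot: [0.052, 3.141, -0.0]
contact_force: [0.4, -0.2, -3.3]
opening: 0.0289
grip_force: 60.8
```

```bash
python3 - <<'E'
from h import *
o=ctrl.get_obs();p=np.array(o["tool_pos"]);M=R.from_rotvec(o["tool_rot"]).as_matrix()
print(p,o["opening"],np.degrees(np.arctan2(M[1,0],M[0,0])),o["contact_force"],"to above target",M.T@(np.array([.542,.2033,p[2]])-p))
for n in ("side","top"):
  im,W=cloud(n);x,y,h=W[...,0],W[...,1],W[...,2]
  m=(abs(y-p[1])<.035)&(x>p[0]-.12)&(x<p[0]+.12)&(h>p[2]-.02)&(h<p[2]+.035)
  P=W[m];
  if len(P)>9: c,s,a=cv2.minAreaRect(P[:,:2].astype(np.float32));print(n,len(P),c,s,a,P[:,0].min(),P[:,0].max(),np.percentile(P[:,2],[5,50,95]))
E
```

```text
[ 0.47851039 -0.27446922  0.14663043] 0.028897007555177337 178.11241434666172 [ 0.38942234 -0.1814421  -3.25841387] to above target [-4.77180971e-02  4.79601228e-01 -1.49823259e-06]
side 653 (0.4801565408706665, -0.2749212980270386) (0.05417827144265175, 0.161122128367424) 79.1238021850586 0.39960045064200783 0.560858095390347 [0.14362566 0.16828905 0.17214544]
top 345 (0.4956386089324951, -0.2755287289619446) (0.03307340666651726, 0.1249539852142334) 89.3680191040039 0.4330519260367125 0.5580426532928418 [0.14430663 0.16678216 0.17008399]
```

Emit:
jog_arm --steps '[{"linear": [-0.002,0.02,0],"delta_rot": [0,0,0],"grip": 0.02},{"linear": [-0.004,0.04,0],"delta_rot": [0,0,0],"grip": 0.02},{"linear": [-0.004,0.04,0],"delta_rot": [0,0,0],"grip": 0.02},{"linear": [-0.004,0.04,0],"delta_rot": [0,0,0],"grip": 0.02},{"linear": [-0.004,0.04,0],"delta_rot": [0,0,0],"grip": 0.02},{"linear": [-0.004,0.04,0],"delta_rot": [0,0,0],"grip": 0.02},{"linear": [-0.004,0.04,0],"delta_rot": [0,0,0],"grip": 0.02},{"linear": [-0.004,0.04,0],"delta_rot": [0,0,0],"grip": 0.02},{"linear": [-0.004,0.04,0],"delta_rot": [0,0,0],"grip": 0.02},{"linear": [-0.004,0.04,0],"delta_rot": [0,0,0],"grip": 0.02}]'

```text
t: 14.55
tool_pos: [0.5273, 0.1055, 0.1436]
tool_rot: [-0.052, -3.136, 0.001]
contact_force: [0.3, -0.2, -2.7]
opening: 0.0292
grip_force: 60.6
```

Emit:
jog_arm --steps '[{"linear": [-0.004,0.04,0],"delta_rot": [0,0,0],"grip": 0.02},{"linear": [-0.004,0.04,0],"delta_rot": [0,0,0],"grip": 0.02},{"linear": [-0.001,0.02,0],"delta_rot": [0,0,0],"grip": 0.02},{"linear": [0,0,0],"delta_rot": [0,0,2.6],"grip": 0.02},{"linear": [0,0,0],"delta_rot": [0,0,2.7],"grip": 0.02},{"linear": [0,0,0],"delta_rot": [0,0,0],"grip": 0.02},{"linear": [0,0,0],"delta_rot": [0,0,0],"grip": 0.02},{"linear": [0,0,0],"delta_rot": [0,0,0],"grip": 0.02}]'

```text
t: 15.35
tool_pos: [0.5408, 0.2032, 0.1456]
tool_rot: [-0.196, -3.133, 0.001]
contact_force: [0.1, -0.4, -3.0]
opening: 0.0288
grip_force: 60.7
```

```bash
python3 - <<'E'
from h import *
o=ctrl.get_obs();p=np.array(o["tool_pos"]);M=R.from_rotvec(o["tool_rot"]).as_matrix()
print(o["t"],p,np.degrees(np.arctan2(M[1,0],M[0,0])),M[:,2],"to target",M.T@(np.array([.5405,.2035,p[2]])-p))
im,W=cloud("side");x,y,h=W[...,0],W[...,1],W[...,2]
m=(abs(y-p[1])<.05)&(abs(x-p[0])<.12)&(h>p[2]+.012)&(h<p[2]+.03)
for s in(-1,1):
    k=m&(s*(x-p[0])>.035); print(s,k.sum(),W[k].mean(0) if k.any() else 0)
cv2.imwrite("pics/c3.png",cv2.resize(im[110:210,265:385,::-1],(720,600),interpolation=2))
E
```

```text
15.35 [0.54082633 0.20320103 0.14555807] 172.82853369003587 [-1.99613046e-03 -4.53633023e-04 -9.99997905e-01] to target [3.61099678e-04 2.55895674e-04 5.15772728e-07]
-1 120 [0.48322136 0.20815418 0.16722861]
1 158 [0.59998095 0.19313611 0.16723805]
```

View pics/c3.png

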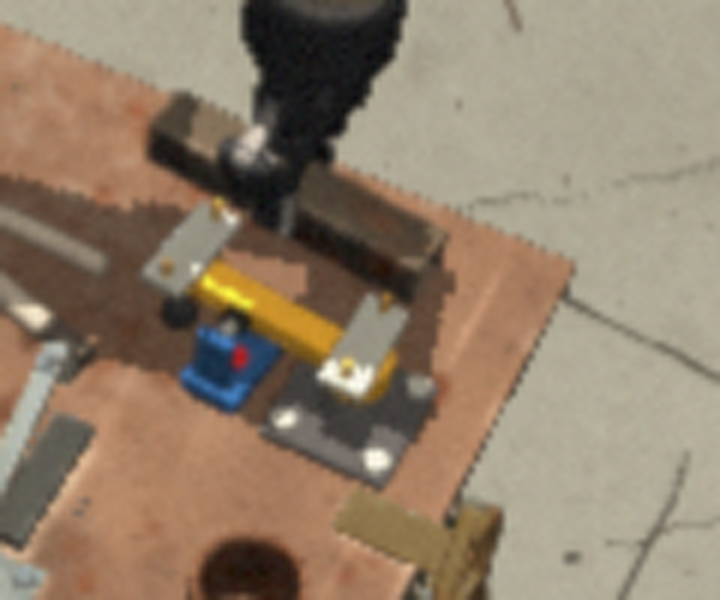

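The picture shows the tube held level above the rests, in line with both pads. I lower it.

Emit:
jog_arm --steps '[{"linear": [0,0,0.02],"delta_rot": [0,0,0],"grip": 0.02},{"linear": [0,0,0.02],"delta_rot": [0,0,0],"grip": 0.02},{"linear": [0,0,0.012],"delta_rot": [0,0,0],"grip": 0.02},{"linear": [0,0,0.006],"delta_rot": [0,0,0],"grip": 0.02},{"linear": [0,0,0.004],"delta_rot": [0,0,0],"grip": 0.02},{"linear": [0,0,0.002],"delta_rot": [0,0,0],"grip": 0.02},{"linear": [0,0,0.002],"delta_rot": [0,0,0],"grip": 0.02}]'

```text
t: 16.1
tool_pos: [0.5421, 0.2037, 0.0816]
tool_rot: [0.197, 3.134, 0.001]
contact_force: [-0.8, 0.4, -2.5]
opening: 0.029
grip_force: 60.7
```

Emit:
jog_arm --steps '[{"linear": [0,0,0.001],"delta_rot": [0,0,0],"grip": 0.02},{"linear": [0,0,0.001],"delta_rot": [0,0,0],"grip": 0.02}]'

```text
t: 16.3
tool_pos: [0.5418, 0.2037, 0.0793]
tool_rot: [0.197, 3.135, 0.0]
contact_force: [-0.6, 0.4, -3.1]
opening: 0.029
grip_force: 60.7
```

Emit:
jog_arm --steps '[{"linear": [0,0,0.001],"delta_rot": [0,0,0],"grip": 0.02},{"linear": [0,0,0],"delta_rot": [0,0,0],"grip": 0.02}]'

```text
t: 16.5
tool_pos: [0.5414, 0.2036, 0.0778]
tool_rot: [-0.197, -3.135, 0.0]
contact_force: [0.0, -0.4, -2.1]
opening: 0.029
grip_force: 60.7
```

Emit:
jog_arm --steps '[{"linear": [0,0,0.001],"delta_rot": [0,0,0],"grip": 0.02},{"linear": [0,0,0.0],"delta_rot": [0,0,0],"grip": 0.02}]'

```text
t: 16.7
tool_pos: [0.5414, 0.2036, 0.0767]
tool_rot: [-0.197, -3.135, 0.0]
contact_force: [0.6, -0.8, -3.9]
opening: 0.029
grip_force: 60.7
```

Emit:
jog_arm --steps '[{"linear": [0,0,0.001],"delta_rot": [0,0,0],"grip": 0.02},{"linear": [0,0,0],"delta_rot": [0,0,0],"grip": 0.02}]'

```text
t: 16.9
tool_pos: [0.5413, 0.2035, 0.0756]
tool_rot: [-0.197, -3.135, 0.0]
contact_force: [0.2, -0.0, -2.8]
opening: 0.0289
grip_force: 60.7
```

Emit:
jog_arm --steps '[{"linear": [0,0,0.001],"delta_rot": [0,0,0],"grip": 0.02},{"linear": [0,0,0],"delta_rot": [0,0,0],"grip": 0.02}]'

```text
t: 17.1
tool_pos: [0.5416, 0.2036, 0.075]
tool_rot: [0.197, 3.135, 0.0]
contact_force: [0.6, 0.1, -1.8]
opening: 0.0288
grip_force: 60.9
```

Emit:
jog_arm --steps '[{"linear": [0,0,0.0005],"delta_rot": [0,0,0],"grip": 0.02},{"linear": [0,0,0],"delta_rot": [0,0,0],"grip": 0.02}]'

```text
t: 17.3
tool_pos: [0.5416, 0.2036, 0.0749]
tool_rot: [0.197, 3.135, -0.0]
contact_force: [-2.3, 0.1, 3.1]
opening: 0.0292
grip_force: 61.3
```

Seated. I release and rise.

Emit:
jog_arm --steps '[{"linear": [0,0,0],"delta_rot": [0,0,0],"grip": 0.05},{"linear": [0,0,0],"delta_rot": [0,0,0],"grip": 0.05},{"linear": [0,0,0],"delta_rot": [0,0,0],"grip": 0.05},{"linear": [0,0,-0.01],"delta_rot": [0,0,0],"grip": 0.05},{"linear": [0,0,-0.02],"delta_rot": [0,0,0],"grip": 0.05},{"linear": [0,0,-0.04],"delta_rot": [0,0,0],"grip": 0.05},{"linear": [0,0,-0.04],"delta_rot": [0,0,0],"grip": 0.05},{"linear": [0,-0.045,-0.02],"delta_rot": [0,0,0],"grip": 0.05},{"linear": [0,-0.045,0],"delta_rot": [0,0,0],"grip": 0.05},{"linear": [0,-0.045,0],"delta_rot": [0,0,0],"grip": 0.05}]'

```text
t: 18.3
tool_pos: [0.5251, 0.0685, 0.2069]
tool_rot: [0.194, 3.131, 0.0]
contact_force: [0.7, -1.1, -0.3]
opening: 0.0501
grip_force: 0.0
```

```bash
python3 - <<'E'
from h import *
S={}
for n in("top","side"):
    im,W=cloud(n);S[n]=im;x,y,h=W[...,0],W[...,1],W[...,2]
    m=(abs(x-.54)<.12)&(abs(y-.203)<.06)&(h>.086)&(h<.11);P=W[m]
    c,s,a=cv2.minAreaRect(P[:,:2].astype(np.float32));print(n,len(P),c,s,a,"z",[P[k][:,2].mean().round(4) for k in(P[:,0]<.52,P[:,0]>.56)])
cv2.imwrite("pics/c4.png",np.hstack([cv2.resize(k[...,::-1],(400,400),interpolation=2) for k in(S["top"][95:185,125:215],S["side"][125:195,280:360])]))
E
```

```text
top 395 (0.5412182807922363, 0.21096129715442657) (0.024583984166383743, 0.15597641468048096) 86.5762939453125 z [np.float64(0.0974), np.float64(0.0975)]
side 376 (0.5610559582710266, 0.20127680897712708) (0.03578564524650574, 0.12604326009750366) 82.22688293457031 z [np.float64(0.0959), np.float64(0.0966)]
```

View pics/c4.png

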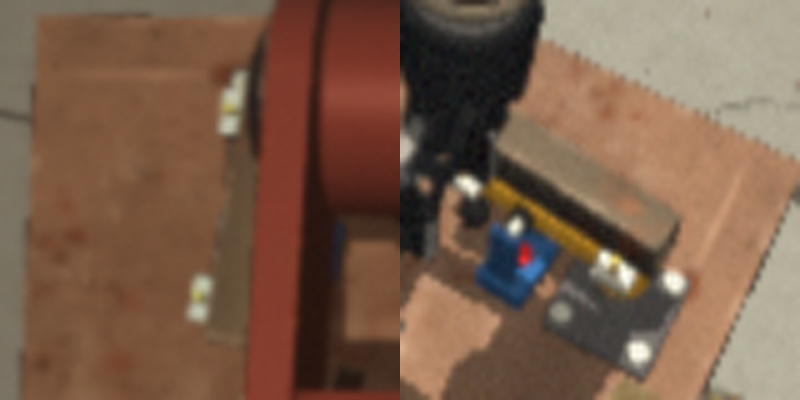

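The tube lies flat between the pins on both pads, with its top at 97 mm at each end. The leg is still out and the gripper is clear.

```bash
python3 -c "
from station import ctrl
print(ctrl.finish_job())"
```

```text
the job is handed in; nothing more can be done
None
```

I swung the leg out until the catch clicked (about 15 N at most in my readings), laid the tube flat on both rests, let go, and handed the job in; that the catch is up is judged from the force drop at the click and camera depth, and the hand-in returned no verdict.

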